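Rinse the vessel collars on the ratchet slide

TASK

Draw the locking pin out of the rinse slide and park it upright in the open side notch beside its bore, and lay every loose beige collar that is there flat on the slide's tray. Then push the tray all the way in towards the spray bottle, with the ratchet pawl left down so that it holds the tray there; press the bottle's sprung cap right down and let it come up again; flip the pawl right over to its released side, draw the tray fully back home, and last flip the pawl down again, with all collars still lying flat on the tray and the pin still parked. Leave the beaker, the syringe and the timer where they are.

Things in the scene. Friction and masses are not known exactly. Their poses are not given: they have to be found in the camera images.
- station: Rinse slide, fixed: aluminium base plate 12 mm thick, from x -55 to +90, y -235 to +200 mm about its origin (on the worktop, under the tray's middle line). +y: direction in which the tray is pushed in; +x: to the pawl and rack side, away from the robot. The white tray's carriage has at its -y end a steel tail plate (top 28 mm above the worktop) with pin bore and handle, 42 mm apart in x.
- carriage (a joint): Travel of the tray carriage along the station's +y, m: 0 home (where it is loaded), 0.110 fully in, next to the spray bottle (hard stop). About 1.2 N of friction; stays where it is left. Locked while the pin is in its bore. While the pawl is down it can only move in: eight teeth, 12.5 mm apart, the last one drops in at 0.107.
- tray (a point): Middle of the tray's floor (upper face, 22 mm above the worktop); moves with the carriage; axes as the station. The floor inside is 66 mm (x) by 224 mm (y), with a rim 6 mm high and 6 mm wide all round; four collars fit in one row along y.
- handle (a point): Top centre of the black upright handle post of the carriage, 18 mm in diameter and 31 mm tall above the tail plate; moves with the carriage. Pinch it from above.
- pin: Steel locking pin, 56 mm long, upright; origin at the lower end of its shank, z up along it. Shank 8 mm in diameter, 24 mm long; collar 22 mm in diameter and 4 mm thick above it; then a grip knob, 18 mm in diameter, from 36 to 54 mm above the origin. At the start it stands in the bore, with its collar on the tail plate.
- pin_collar (a point): Point on the pin's axis at the underside of its collar, 24 mm above the pin's origin.
- bore (a point): Centre of the bore's mouth on the tail plate with the carriage at home (fixed to the station); the shank goes 24 mm deep, bore 10.5 mm square.
- notch (a point): Middle of the parking notch: a slot 12 mm wide (station y) and 24 mm long (x), open above and towards the station's -x (the bore's side), in a dark steel plate 8 mm thick. Point on the plate's upper face, 50 mm above the worktop, 12 mm in from the open end. The shank enters sideways or from above; the pin then hangs with its collar's underside on the plate.
- pawl (a joint): Ratchet pawl angle, rad: 0 down in the teeth (up to 0.2 while it rides over a tooth), 2.0 thrown right over to the released side (stop). It turns about the station's +x axis through point pawl_pivot. Its own weight holds it down, and past about 1.25 rad holds it on the released side.
- pawl_pivot (a point): Hinge axis of the pawl, 45 mm above the worktop; the axis runs along the station's x.
- pawl_ball (a point): Centre of the black ball, 16 mm in diameter, by which the pawl is flipped; 60 mm from the pivot, when down at 25 degrees above level on the +y side. It swings up and over to the -y side in the station's y-z plane. Pinch it along the station's x: there is room of 25 mm on both sides.
- pump_cap (a joint): How far the spray cap is pressed, m: 0 up, 0.008 right down; a spring pushes it up again (2 N at the top, 5.2 N right down).
- cap_top (a point): Top centre of the white spray cap (26 mm in diameter), about 190 mm above the worktop, on the fixed white bottle (68 mm in diameter) that stands beyond the station's +y end; its spout points to the tray. Press it straight down with the closed fingertips.
- collar_a: Loose beige vessel collar: a flat ring 47 mm in diameter, 16 mm high, with a central hole; origin at the centre of its underside, z up. One of up to four alike; at the start it lies on the worktop to the right of the station, or is absent.
- collar_b: Loose beige vessel collar: a flat ring 47 mm in diameter, 16 mm high, with a central hole; origin at the centre of its underside, z up. One of up to four alike; at the start it lies on the worktop to the right of the station, or is absent.
- collar_c: Loose beige vessel collar: a flat ring 47 mm in diameter, 16 mm high, with a central hole; origin at the centre of its underside, z up. One of up to four alike; at the start it lies on the worktop to the right of the station, or is absent.
- collar_d: Loose beige vessel collar: a flat ring 47 mm in diameter, 16 mm high, with a central hole; origin at the centre of its underside, z up. One of up to four alike; at the start it lies on the worktop to the right of the station, or is absent.
- beaker: Small glass beaker, 58 x 54 x 70 mm, bystander; origin under its centre.
- syringe: Plastic syringe lying flat, 40 x 116 x 19 mm, bystander; origin under its centre.
- timer: White lab timer lying flat, 62 x 66 x 19 mm, bystander; origin under its centre.

How it is judged (in metres and radians):
On the way, in this order (a step that is already met when the one before it is completed fails the run):
1. the pin is parked in the notch and all collars lie flat on the tray, carriage at home (horizontal distance between pin_collar and notch below 0.013 m and z of pin_collar in the frame of notch between -0.004 and 0.004 m and angle between pin's own z axis and vertical below 0.15 rad and x of collar_a in the frame of tray between -0.014 and 0.014 m and y of collar_a in the frame of tray between -0.095 and 0.095 m and z of collar_a in the frame of tray between -0.004 and 0.005 m and angle between each of collar_a, collar_b, collar_c, collar_d's own z axis and vertical below 0.12 rad and x of collar_b in the frame of tray between -0.014 and 0.014 m and y of collar_b in the frame of tray between -0.095 and 0.095 m and z of collar_b in the frame of tray between -0.004 and 0.005 m and x of collar_c in the frame of tray between -0.014 and 0.014 m and y of collar_c in the frame of tray between -0.095 and 0.095 m and z of collar_c in the frame of tray between -0.004 and 0.005 m and x of collar_d in the frame of tray between -0.014 and 0.014 m and y of collar_d in the frame of tray between -0.095 and 0.095 m and z of collar_d in the frame of tray between -0.004 and 0.005 m and value of joint carriage below 0.012 m), for 0.2 s.
2. the tray is fully in with the pawl down (value of joint carriage above 0.103 m and value of joint pawl below 0.3 rad), for 0.2 s.
3. the spray cap is pressed right down, tray still in (value of joint pump_cap above 0.006 m and value of joint carriage above 0.1 m), for 0.05 s.
4. the cap has come up again, tray still in (value of joint pump_cap below 0.002 m and value of joint carriage above 0.1 m), for 0.1 s.
5. the pawl is flipped over to its released side, tray still in (value of joint pawl above 1.8 rad and value of joint carriage above 0.09 m), for 0.1 s.
6. the tray is drawn fully home with the pawl still released (value of joint carriage below 0.006 m and value of joint pawl above 1.5 rad), for 0.1 s.
At the end, for the whole second after the job is handed in: Tray home (carriage below 6 mm), pawl back down in the rack (below 0.25 rad), cap up, pin hanging upright in the notch (collar on the plate within 4 mm, within 13 mm of the notch's middle), every collar present flat on the tray floor inside its rim, all at rest (horizontal distance between pin_collar and notch below 0.013 m and z of pin_collar in the frame of notch between -0.004 and 0.004 m and angle between pin's own z axis and vertical below 0.15 rad and x of collar_a in the frame of tray between -0.014 and 0.014 m and y of collar_a in the frame of tray between -0.095 and 0.095 m and z of collar_a in the frame of tray between -0.004 and 0.005 m and angle between each of collar_a, collar_b, collar_c, collar_d's own z axis and vertical below 0.12 rad and x of collar_b in the frame of tray between -0.014 and 0.014 m and y of collar_b in the frame of tray between -0.095 and 0.095 m and z of collar_b in the frame of tray between -0.004 and 0.005 m and x of collar_c in the frame of tray between -0.014 and 0.014 m and y of collar_c in the frame of tray between -0.095 and 0.095 m and z of collar_c in the frame of tray between -0.004 and 0.005 m and x of collar_d in the frame of tray between -0.014 and 0.014 m and y of collar_d in the frame of tray between -0.095 and 0.095 m and z of collar_d in the frame of tray between -0.004 and 0.005 m and value of joint carriage below 0.006 m and value of joint pawl below 0.25 rad and value of joint pump_cap below 0.002 m and linear speed of each of collar_a, collar_b, collar_c, collar_d, pin below 0.02 m/s); the robot touches nothing.
It fails at once if a bystander is moved more than 30 mm (distance of any of beaker, syringe, timer from where it was at the start of the episode above 0.03 m).
Of collar_a, collar_b, collar_c, collar_d only 2 to 4 are there at a start; the rules pass over those that are not, and their reading is None.
At some moment in a run one of collar_a, collar_b, collar_c, collar_d may be knocked a few centimetres aside while the robot is not near it.
It also fails if it takes over 210 s, if anything falls off the work surface, if the arm or the gripper's body presses on something with over 40 N, if the wrist force passes 120 N, or if a joint passes its speed limit or range.

ROBOT

A 6-joint arm with a two-finger parallel gripper is mounted at the origin on a cart in front of the work surface, level with it; the furniture and walls round the work are solid. World frame = base frame: x ahead of the robot, y to its left, z up, the work surface at z = 0. Lengths are in mm, angles in rad, forces in N, time in s.
With the tool pointing down it reaches from about 275 to 825 mm from the base axis. Payload 5.2 kg.
Tool frame: the origin (TCP) lies midway between the tips of the shut fingers; the grasp point (between the pads) lies 19 mm behind it; y points along the fingers, z is the direction in which the jaws open and shut, and the axes are right-handed (so a half turn about y gives the same grasp; the last joint's range is limited). The gripper opens to 93 mm and grips with 3 to 60 N. Pads are 15 mm wide; open, the fingers measure 128 mm over their backs; the gripper's body (75 mm by 188 mm) begins 65 mm behind the grasp point.
Start: joints at [1.068, 0.259, 1.535, -0, 1.348, -0.203], TCP at [162.409, 525.479, 218.653] pointing down, gripper open.
Joint ranges: [-3.14, 3.14], [-0.91, 2.08], [0.19, 2.58], [-1.22, 4.36], [0.22, 2.71], [-3.12, 3.12]. Speed limits (rad/s): [2.57, 2.57, 3.14, 3.14, 3.14, 3.14].

INTERFACE

Orientations are given as [roll, pitch, yaw] about the fixed x, y, z axes, in that order (R = Rz(yaw) Ry(pitch) Rx(roll)).
In Python, from cell import robot gives the robot as it stands. The module is installed in compiled form; this text tells all that it offers.
- The arm moves only by the tool drive_tool, never from a script. Its argument "rows" is a list of rows, each a list of 3 entries, a list of its own where there are three numbers: the finger opening in cm, from 0 to 9.3, then the shift along the tool's x, y, z in cm, then the turn, a rotation vector about the tool's x, y, z in rad. In form: [[jaw, [x, y, z], [wx, wy, wz]], ...]. A call has 1 to 12 rows; each row is the pose to reach, as a shift and turn from the pose measured when the call began, along the tool's axes at that moment; what a row does not reach only later rows make up. A row lasts 1/12 s, in which the tool goes at most 41.7 mm and 7.16 degrees, less where a joint would pass 70% of its speed; a pose out of reach is approached as far as the arm can. A call with a gripper value outside its range is refused whole. The fingers move at their own pace and stop on an object; "squeeze" is the grip in N (left out, the last holds). Time passes only in rows, so rows that repeat a pose let the fingers close. It gives the time, the measured TCP pose, the force and the opening at its end, in the units of the state.
- robot.read_state(): the state, without advancing time (a new reading comes with each control period).
- robot.grab_frame(name): name is "side" or "top"; returns a dict with "img" (420x560x3 uint8, red, green, blue), "z_map" (420x560 float32, mm along the optical axis (not along the pixel's ray), 0 where there is no reading), "intrinsics" (3x3 intrinsics, pixels), "R" (3x3) and "t" (3): a world point X has camera coordinates R X + t. Camera axes: x right, y down, z forward; pixel columns grow to the right and rows downward; lengths in mm; the calibration is good to about 2 mm. A picture is of the moment at which its call begins.
- robot.finish_job(): hands the job in, once; it reports no verdict.
The state is a dict: "t": time; "qpos": joint angles; "qd": joint speeds; "joint_torque": joint torques, N m; "position": TCP position; "tcp_rot": TCP orientation; "force": force on the tool from outside, world axes, zero at the start; "ft_torque": the same for the moment, N m; "finger_gap": opening from 0.0 (shut) to 1.0 (fully open).
Only numpy, scipy, OpenCV 4.12 (cv2) and the standard library are available. Lean on these libraries where they do the work, as an engineer would, in place of code of your own. Each camera call takes 0.05 s, during which the arm holds its last target. There are 200 camera calls.

## Working session

There is one attempt and no reset: what is moved stays moved. The work goes in short steps, Python scripts to look and compute and a tool call to move; the robot and the scene stay as the last step left them, time stands still between calls to the robot, and variables do not carry over. Pictures are saved under pics/ and viewed, about 12 in all and at most 16, crops included, and the job is handed in when it is done.

Besides the shell and the picture viewer there is one more tool, called after ">>>" in YAML: its name, and indented under it one key for each argument. drive_tool: Moves the arm, as the interface text tells. Its arguments: {"type":"object","properties":{"rows":{"type":"array"},"squeeze":{"type":"number"}},"required":["rows"]}

```bash
mkdir -p pics; cat > h.py <<'E'
import numpy as np, cv2
from cell import robot
def grab(n,save=None):
    f=robot.grab_frame(n); np.savez(''+n+'.npz',**f)
    if save: cv2.imwrite('pics/'+save,cv2.cvtColor(f['img'],cv2.COLOR_RGB2BGR))
    return f
def load(n): return dict(np.load(''+n+'.npz'))
def px(f,u,v,r=1):
    z=f['z_map'][v-r:v+r+1,u-r:u+r+1]; z=np.median(z[z>0]); K=f['intrinsics']
    c=np.array([(u-K[0,2])/K[0,0]*z,(v-K[1,2])/K[1,1]*z,z]); return f['R'].T@(c-f['t'])
def cloud(f):
    z=f['z_map'];K=f['intrinsics'];v,u=np.indices(z.shape)
    c=np.stack([(u-K[0,2])/K[0,0]*z,(v-K[1,2])/K[1,1]*z,z],-1); return (c-f['t'])@f['R']
def ray(f,u,v,zw):
    K=f['intrinsics'];d=f['R'].T@np.array([(u-K[0,2])/K[0,0],(v-K[1,2])/K[1,1],1]);o=-f['R'].T@f['t']
    return o+d*(zw-o[2])/d[2]
def proj(f,X):
    c=f['R']@np.array(X,float)+f['t'];p=f['intrinsics']@c;return p[:2]/p[2]
def Rt():
    from scipy.spatial.transform import Rotation as Ro
    s=robot.read_state();return Ro.from_euler('xyz',s['tcp_rot']).as_matrix(),np.array(s['position'])
E
python3 - <<'E'
from h import *
for n in('top','side'):
    f=grab(n,n+'0.png'); print(n,f['intrinsics'].round(1).tolist(),(-f['R'].T@f['t']).round(0),f['R'].round(2).tolist())
s=robot.read_state();print(s);print(Rt()[0].round(3))
E
```

```text
top [[387.5, 0.0, 274.6], [0.0, 387.5, 212.0], [0.0, 0.0, 1.0]] [ 240.   18. 1358.] [[-0.11, -0.99, -0.01], [-0.97, 0.11, -0.21], [0.21, -0.02, -0.98]]
side [[504.0, 0.0, 269.1], [0.0, 504.0, 206.6], [0.0, 0.0, 1.0]] [-277. 1802.  949.] [[-0.91, -0.41, 0.02], [-0.18, 0.35, -0.92], [0.37, -0.84, -0.39]]
{'t': 0.1, 'qpos': array([ 1.06821020e+00,  2.59271994e-01,  1.53592802e+00, -1.05992565e-05,
        1.34798317e+00, -2.02800931e-01]), 'qd': array([-1.18079393e-03, -2.26989076e-03, -3.28446004e-03, -1.05317984e-03,
       -9.47207892e-04, -8.74891446e-05]), 'joint_torque': array([ 1.44289137e-03, -4.38201892e+01, -2.84644586e+01,  7.20687211e-02,
        3.61807854e-02, -3.29680859e-05]), 'position': array([162.17626126, 525.05945696, 217.91812816]), 'tcp_rot': array([-1.57235635e+00,  3.10233942e-04, -2.99783093e-01]), 'force': array([ 0.20079768, -0.01975077,  0.46580055]), 'ft_torque': array([-0.03973373,  0.00756437, -0.03407012]), 'finger_gap': 0.996618918828102}
[[ 0.955 -0.001  0.295]
 [-0.295 -0.001  0.955]
 [-0.    -1.    -0.002]]
```

View pics/top0.png

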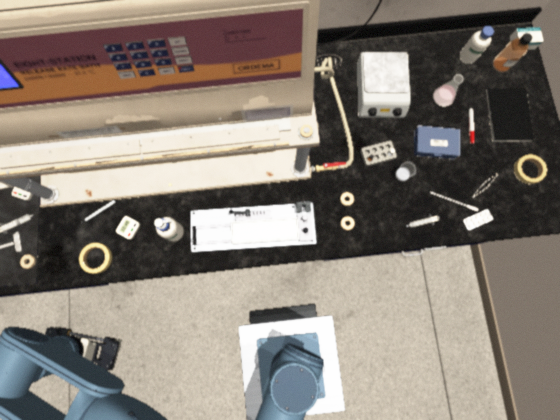

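View pics/side0.png

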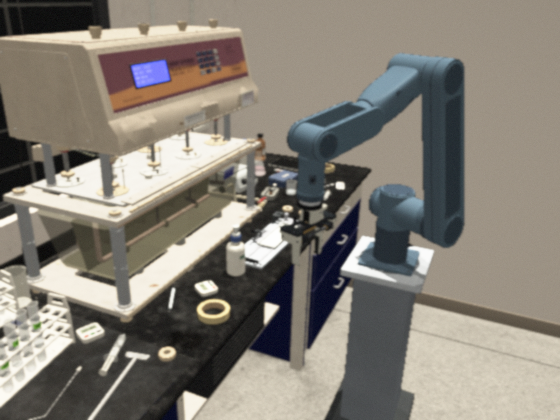

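The top view shows the station at (190–315, 203–250), the bottle at (168,230), two collars at (347,199) and (347,223), and the robot at the lower left. The side view shows the bottle at (236,255), with the arm in front of the station.

```bash
python3 - <<'E'
from h import *
f=load('top');im=cv2.cvtColor(f['img'],cv2.COLOR_RGB2BGR)
a=cv2.resize(im[185:270,150:262],None,fx=7,fy=7,interpolation=cv2.INTER_CUBIC)[:, :784]
b=cv2.resize(im[185:270,255:367],None,fx=7,fy=7,interpolation=cv2.INTER_CUBIC)
cv2.imwrite('pics/c1.png',a);cv2.imwrite('pics/c2.png',b)
for p in [(347,199),(347,223),(350,199),(28,262),(168,228),(190,210),(193,250),(313,203),(315,243)]:print(p,px(f,*p).round(1))
E
```

```text
(347, 199) [ 543.6 -268.6    1.1]
(347, 223) [ 456.8 -255.6    1. ]
(350, 199) [ 539.4 -276.4   14.5]
(28, 262) [442.5 869.5   5.7]
(168, 228) [485.6 346.5 121.1]
(190, 210) [565.8 296.1   2.1]
(193, 250) [419.7 292.7  13.4]
(313, 203) [ 542.4 -145.1    1.6]
(315, 243) [ 398.3 -133.2    2.6]
```

View pics/c1.png

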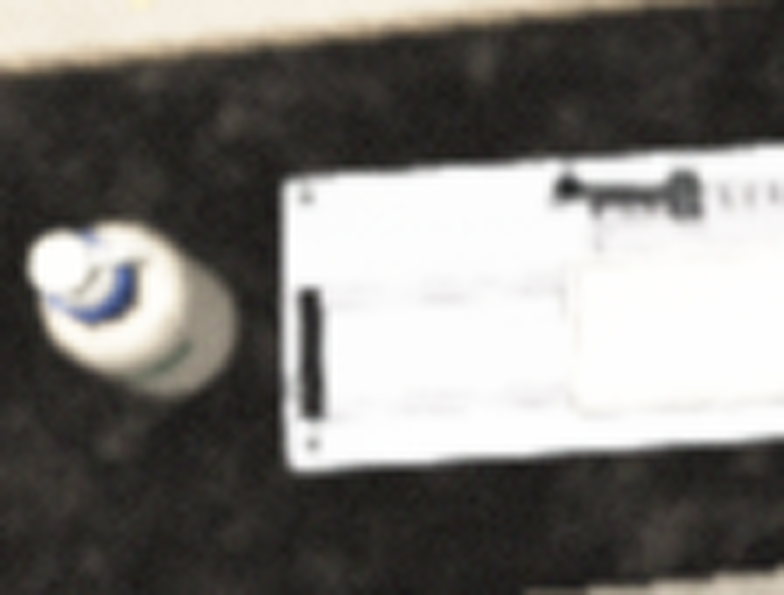

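View pics/c2.png

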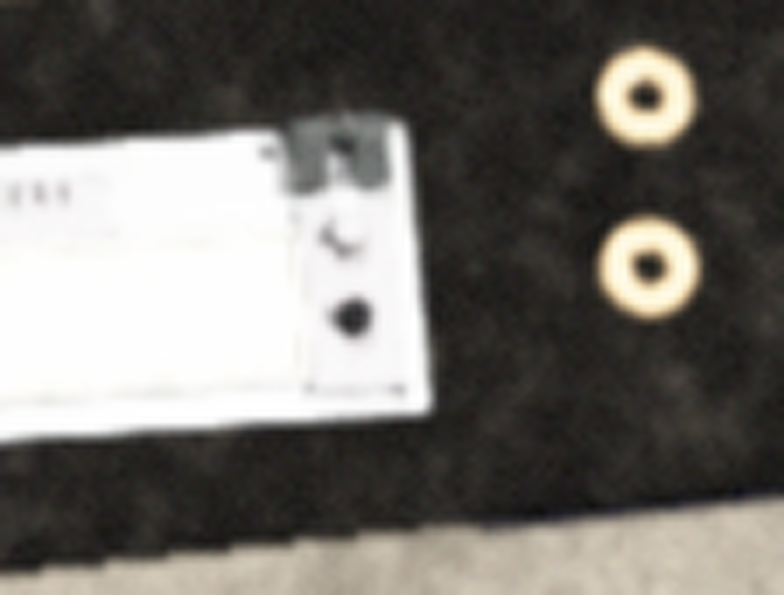

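Crop 1 shows the cap at (60,262), the pawl ball at (568,188), the pivot near (685,190) and the left plate corners at (287,180) and (290,470). Crop 2 shows the notch plate at (285–388, 118–192), the pin at about (343,235), the handle at (352,316), the collars at (646,96) and (649,266), and the right corners at (402,118) and (430,412).

```bash
cat >> h.py <<'E'
def cr(x0,x,y,y0=185,s=7): return x0+(x+.5)/s-.5, y0+(y+.5)/s-.5
E
python3 - <<'E'
from h import *
f=load('top')
c=[ray(f,*cr(150,287,178),12),ray(f,*cr(150,290,470),12),ray(f,*cr(255,404,118),12),ray(f,*cr(255,431,412),12)]
c=np.array(c)[:,:2];l=np.array([[90,200],[-55,200],[90,-235],[-55,-235]],float)
# rigid fit
lc=l-l.mean(0);cc=c-c.mean(0);th=np.arctan2((lc[:,0]*cc[:,1]-lc[:,1]*cc[:,0]).sum(),(lc*cc).sum())
R=np.array([[np.cos(th),-np.sin(th)],[np.sin(th),np.cos(th)]]);o=c.mean(0)-R@l.mean(0)
print('corners',c.round(1),'th',th,'o',o.round(1),'res',(l@R.T+o-c).round(1).tolist())
np.savez('st.npz',R=R,o=o)
W={'cap':ray(f,*cr(150,60,262),190),'ball':ray(f,*cr(150,568,188),70),'pivot':ray(f,*cr(150,685,190),50),'handle':ray(f,*cr(255,352,316),59),'pin':ray(f,*cr(255,340,232),60),'ca':ray(f,*cr(255,646,96),16),'cb':ray(f,*cr(255,649,266),16),'notchopenL':ray(f,*cr(255,325,190),50),'notchopenR':ray(f,*cr(255,357,188),50),'plateTL':ray(f,*cr(255,292,120),50),'plateTR':ray(f,*cr(255,386,116),50),'traytl':ray(f,*cr(150,572,250),28),'traybl':ray(f,*cr(150,575,407),28)}
for k,v in W.items(): print(k,v.round(1),'st',(R.T@(v[:2]-o)).round(1))
# depth-based
P=cloud(f);L=(P[...,:2]-o)@R;z=P[...,2]
for lo,hi,xm,xM,ym,yM in [(44,56,20,100,-240,-150),(58,95,-40,60,-240,-150),(170,215,-80,80,200,320),(40,90,40,95,-60,120)]:
    m=(z>lo)&(z<hi)&(L[...,0]>xm)&(L[...,0]<xM)&(L[...,1]>ym)&(L[...,1]<yM)
    print(lo,hi,m.sum(),np.c_[L[m],z[m]].round(0)[:40].tolist())
E
```

```text
corners [[ 563.2  292.1]
 [ 414.7  300.3]
 [ 546.1 -142.1]
 [ 395.3 -135.9]] th -0.04251434705806114 o [463.1  96.8] res [[-1.7, 0.7], [1.9, -1.3], [-3.1, 0.3], [2.8, 0.3]]
cap [493.9 357.3 190. ] st [ 19.8 261.6]
ball [529.1 144.8  70. ] st [63.9 50.7]
pivot [526.2  89.4  50. ] st [63.3 -4.7]
handle [440.5 -98.7  59. ] st [ -14.3 -196.3]
pin [482. -98.  60.] st [  27.2 -193.8]
ca [ 542.9 -265.3   16. ] st [  95.1 -358.4]
cb [ 455.8 -253.8   16. ] st [   7.6 -350.7]
notchopenL [505.6 -94.2  50. ] st [  50.6 -189. ]
notchopenR [ 504.9 -110.    50. ] st [  50.6 -204.8]
plateTL [542.6 -82.3  50. ] st [  87.1 -175.6]
plateTR [ 539.5 -128.8   50. ] st [  85.9 -222.2]
traytl [506.8 149.6  28. ] st [41.4 54.6]
traybl [428.1 155.   28. ] st [-37.4  56.7]
44 56 128 [[89.0, -185.0, 52.0], [88.0, -188.0, 53.0], [89.0, -192.0, 49.0], [89.0, -196.0, 47.0], [88.0, -199.0, 51.0], [88.0, -203.0, 49.0], [87.0, -206.0, 50.0], [86.0, -209.0, 54.0], [86.0, -213.0, 54.0], [87.0, -216.0, 51.0], [86.0, -220.0, 52.0], [85.0, -223.0, 54.0], [86.0, -175.0, 49.0], [86.0, -182.0, 49.0], [86.0, -185.0, 49.0], [8
[... 2249 characters left out ...]
 [72.0, 56.0, 74.0], [70.0, 52.0, 80.0], [70.0, 48.0, 82.0], [70.0, 45.0, 79.0], [73.0, 3.0, 52.0], [73.0, -0.0, 51.0], [73.0, -4.0, 51.0], [74.0, -7.0, 45.0], [74.0, -10.0, 46.0], [68.0, 56.0, 74.0], [66.0, 51.0, 84.0], [67.0, 49.0, 77.0], [67.0, 45.0, 78.0], [68.0, 42.0, 73.0], [68.0, 39.0, 73.0], [68.0, 36.0, 68.0], [68.0, 33.0, 69.0], [67.0, 29.0, 71.0], [68.0, 26.0, 67.0], [70.0, 23.0, 58.0], [69.0, 20.0, 59.0], [70.0, 17.0, 53.0], [70.0, 14.0, 53.0], [69.0, 10.0, 55.0], [69.0, 6.0, 56.0], [70.0, -0.0, 49.0], [68.0, -4.0, 57.0], [69.0, -7.0, 51.0], [71.0, -10.0, 43.0], [64.0, 56.0, 77.0], [64.0, 52.0, 76.0], [63.0, 49.0, 81.0], [63.0, 45.0, 78.0], [66.0, 43.0, 67.0], [65.0, 39.0, 70.0]]
```

>>> drive_tool:
  rows:
    - [5, [49.2, 5, -50.3], [0, -0.2576, 0]]
    - [5, [49.2, 5, -50.3], [0, -0.2576, 0]]
    - [5, [49.2, 5, -50.3], [0, -0.2576, 0]]
    - [5, [49.2, 5, -50.3], [0, -0.2576, 0]]
    - [5, [49.2, 5, -50.3], [0, -0.2576, 0]]
    - [5, [49.2, 5, -50.3], [0, -0.2576, 0]]
    - [5, [49.2, 5, -50.3], [0, -0.2576, 0]]
    - [5, [49.2, 5, -50.3], [0, -0.2576, 0]]
    - [5, [49.2, 5, -50.3], [0, -0.2576, 0]]
    - [5, [49.2, 5, -50.3], [0, -0.2576, 0]]
    - [5, [49.2, 5, -50.3], [0, -0.2576, 0]]
    - [5, [49.2, 5, -50.3], [0, -0.2576, 0]]

```text
t: 1.1
position: [388.0, 84.2, 183.4]
tcp_rot: [-1.572, 0.001, -0.042]
force: [0.8, 1.1, -0.0]
finger_gap: 0.541
```

>>> drive_tool:
  rows:
    - [5, [10.4, 5, -18.1], [0, 0, 0]]
    - [5, [10.4, 5, -18.1], [0, 0, 0]]
    - [5, [10.4, 5, -18.1], [0, 0, 0]]
    - [5, [10.4, 5, -18.1], [0, 0, 0]]
    - [5, [10.4, 5, -18.1], [0, 0, 0]]
    - [5, [10.4, 5, -18.1], [0, 0, 0]]
    - [5, [10.4, 7, -18.1], [0, 0, 0]]
    - [5, [10.4, 7, -18.1], [0, 0, 0]]
    - [5, [10.4, 7, -18.1], [0, 0, 0]]
    - [5, [10.4, 7, -18.1], [0, 0, 0]]

```text
t: 1.93
position: [483.8, -100.3, 113.9]
tcp_rot: [-1.572, 0.001, -0.042]
force: [-0.5, -0.3, 0.1]
finger_gap: 0.538
```

```bash
cat >> h.py <<'E'
S=np.load('st.npz');O=S['o']+S['R']@[1.5,0]
def loc(p): return np.r_[S['R'].T@(np.array(p[:2])-O),p[2:]]
def wor(p): return np.r_[S['R']@np.array(p[:2])+O,p[2:]]
E
python3 - <<'E'
from h import *
f=grab('side');grab('top','t1.png')
print(Rt()[0].round(3),loc(Rt()[1]).round(1))
for n,p in dict(pin=[28,-197,58],handle=[-14,-197,59],notch=[62,-197,50],ball=[65,50,70],cap=[20,262,190]).items():print(n,proj(f,wor(p)).round(0))
im=cv2.cvtColor(f['img'],cv2.COLOR_RGB2BGR)
cv2.imwrite('pics/s1.png',cv2.resize(im[190:290,210:330],None,fx=6.6,fy=6,interpolation=cv2.INTER_CUBIC))
E
```

```text
[[ 0.999  0.001  0.041]
 [-0.041 -0.002  0.999]
 [ 0.001 -1.    -0.002]] [  28.2 -196.2  114.6]
pin [285. 213.]
handle [294. 215.]
notch [278. 213.]
ball [251. 230.]
cap [234. 225.]
```

View pics/s1.png

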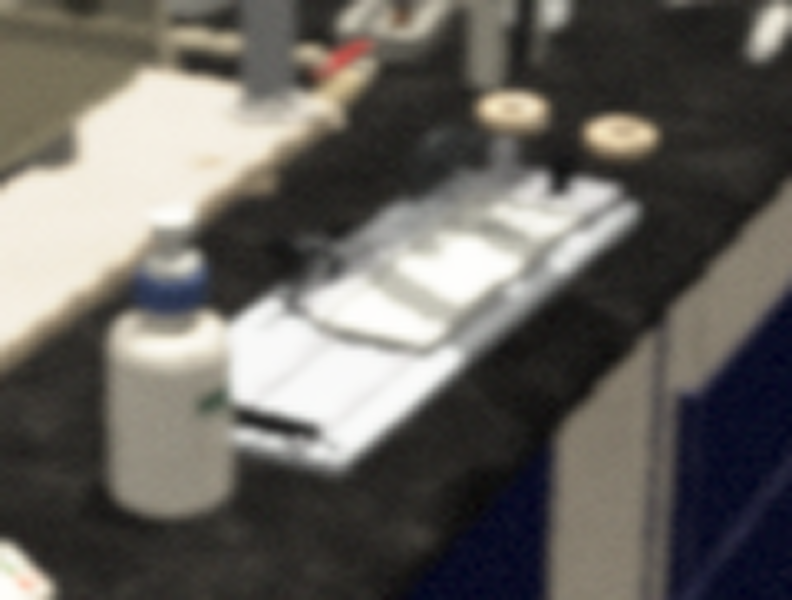

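In the side crop the pin is at (503,140), the handle at (560,178), the cap at (173,208), and the collars at (513,108) and (620,133). These agree with the top-view estimate to a few mm. I'll lower onto the pin.

>>> drive_tool:
  rows:
    - [4, [0, 4, 0], [0, 0, 0]]
    - [4, [0, 6.5, 0], [0, 0, 0]]
    - [4, [0, 7.7, 0], [0, 0, 0]]
    - [4, [0, 7.8, 0], [0, 0, 0]]
    - [1, [0, 7.8, 0], [0, 0, 0]]
    - [0.5, [0, 7.8, 0], [0, 0, 0]]
    - [0.5, [0, 7.8, 0], [0, 0, 0]]
    - [0.5, [0, 7.8, 0], [0, 0, 0]]
    - [0.5, [0, 7.8, 0], [0, 0, 0]]
    - [0.5, [0, 7.8, 0], [0, 0, 0]]
  squeeze: 25

```text
t: 2.87
position: [485.8, -101.7, 37.9]
tcp_rot: [-1.574, -0.004, -0.041]
force: [-0.8, -3.6, 6.8]
finger_gap: 0.186
```

>>> drive_tool:
  rows:
    - [0.5, [0, -0.5, 0], [0, 0, 0]]
    - [0.5, [0, -1, 0], [0, 0, 0]]
    - [0.5, [0, -1.5, 0], [0, 0, 0]]
    - [0.5, [0, -2, 0], [0, 0, 0]]
    - [0.5, [0, -2.5, 0], [0, 0, 0]]
    - [0.5, [0, -3, 0], [0, 0, 0]]
    - [0.5, [0, -4, 0], [0, 0, 0]]
    - [0.5, [0, -6, 0], [0, 0, 0]]
    - [0.5, [0, -7, 0], [0, 0, 0]]
    - [0.5, [0, -7, 0], [0, 0, 0]]
    - [0.5, [0, -7, 0], [0, 0, 0]]

```text
t: 3.78
position: [486.0, -101.6, 108.6]
tcp_rot: [-1.575, -0.006, -0.041]
force: [-0.4, 0.8, -1.3]
finger_gap: 0.189
```

```bash
python3 - <<'E'
from h import *
f=grab('side')
print(loc(Rt()[1]).round(1),robot.read_state()['tcp_rot'],robot.read_state()['force'].round(1),robot.read_state()['finger_gap'])
im=cv2.cvtColor(f['img'],cv2.COLOR_RGB2BGR)
cv2.imwrite('pics/s2.png',cv2.resize(im[165:255,230:330],None,fx=7,fy=6.6,interpolation=cv2.INTER_CUBIC))
E
```

```text
[  29.2 -197.   107.8] [-1.5745515  -0.00399455 -0.04099186] [-0.2  0.4 -0.9] 0.18754402213698018
```

View pics/s2.png

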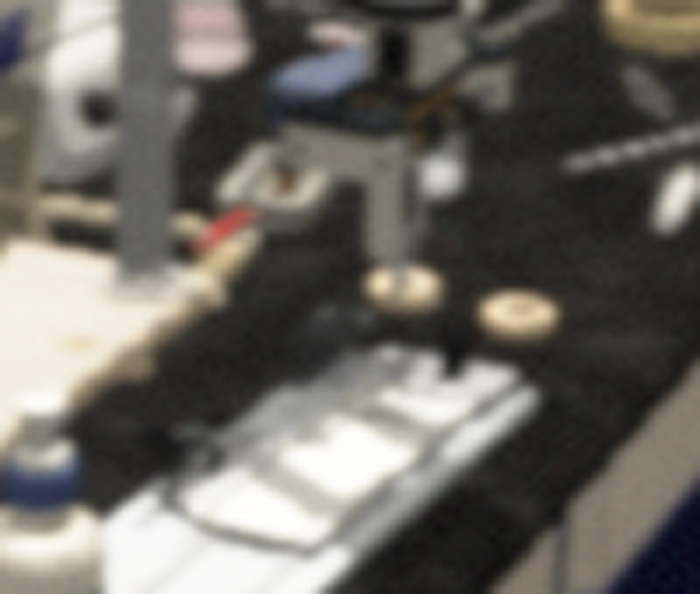

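The pin has come out with the gripper and hangs above the station at about (400,270) in the crop. Next I move it over the notch.

>>> drive_tool:
  rows:
    - [0.5, [1.5, 0, 0], [0, 0, 0]]
    - [0.5, [3.3, 0, 0], [0, 0, 0]]
    - [0.5, [3.3, 0, 0], [0, 0, 0]]
    - [0.5, [3.3, 1, 0], [0, 0, 0]]
    - [0.5, [3.3, 1.8, 0], [0, 0, 0]]
    - [0.5, [3.3, 2.2, 0], [0, 0, 0]]
    - [0.5, [3.3, 2.6, 0], [0, 0, 0]]
    - [0.5, [3.3, 3, 0], [0, 0, 0]]
    - [0.5, [3.3, 3.3, 0], [0, 0, 0]]
    - [0.5, [3.3, 3.3, 0], [0, 0, 0]]

```text
t: 4.67
position: [518.0, -102.8, 74.3]
tcp_rot: [-1.574, -0.003, -0.041]
force: [-0.8, -0.4, -0.5]
finger_gap: 0.187
```

>>> drive_tool:
  rows:
    - [0.5, [0, 0.5, 0], [0, 0, 0]]
    - [0.5, [0, 0.8, 0], [0, 0, 0]]
    - [0.5, [0, 1.0, 0], [0, 0, 0]]
    - [0.5, [0, 1.2, 0], [0, 0, 0]]
    - [0.5, [0, 1.35, 0], [0, 0, 0]]
    - [0.5, [0, 1.45, 0], [0, 0, 0]]
    - [0.5, [0, 1.45, 0], [0, 0, 0]]

```text
t: 5.25
position: [518.2, -103.1, 60.0]
tcp_rot: [-1.575, -0.003, -0.041]
force: [0.4, -2.2, 2.1]
finger_gap: 0.186
```

>>> drive_tool:
  rows:
    - [0.5, [0, 0.1, 0], [0, 0, 0]]
    - [0.5, [0, 0.1, 0], [0, 0, 0]]
    - [3.5, [0, 0, 0], [0, 0, 0]]
    - [3.5, [0, 0, 0], [0, 0, 0]]
    - [3.5, [0, 0, 0], [0, 0, 0]]
    - [3.5, [0, 0, 0], [0, 0, 0]]
    - [3.5, [0, -2, 0], [0, 0, 0]]
    - [3.5, [0, -5, 0], [0, 0, 0]]
    - [3.5, [-3, -7, -4], [0, 0, 0]]
    - [8, [-6, -7, -8], [0, 0, 0]]
    - [8, [-6, -7, -12], [0, 0, 0]]
    - [8, [-6, -7, -12], [0, 0, 0]]

```text
t: 6.25
position: [452.1, -224.0, 131.2]
tcp_rot: [-1.578, -0.005, -0.042]
force: [0.5, 0.3, -0.7]
finger_gap: 0.542
```

```bash
python3 - <<'E'
from h import *
f=grab('top');g=grab('side')
print(loc(Rt()[1]).round(1),robot.read_state()['force'].round(1))
for p in([95,-358.4,16],[7,-350.7,16]):print(wor(p))
# collar centroid: beige blobs
hsv=cv2.cvtColor(f['img'],cv2.COLOR_RGB2HSV)
a=cv2.cvtColor(f['img'],cv2.COLOR_RGB2BGR);b=cv2.cvtColor(g['img'],cv2.COLOR_RGB2BGR)
A=cv2.resize(a[185:265,275:375],None,fx=4,fy=4,interpolation=cv2.INTER_CUBIC)
B=cv2.resize(b[195:255,240:325],None,fx=4.7,fy=5.33,interpolation=cv2.INTER_CUBIC)
h=max(A.shape[0],B.shape[0]);A=A[:320];B=B[:320]
cv2.imwrite('pics/m3.png',np.hstack([A,B[:319] if B.shape[0]<320 else B][:2]) if A.shape[0]==B.shape[0] else np.hstack([A,cv2.resize(B,(400,320))]))
E
```

```text
[   1.6 -319.9  130.6] [-0.6  0.3 -0.6]
[ 544.2601237  -265.35895796   16.        ]
[ 456.66690226 -253.92578007   16.        ]
```

View pics/m3.png

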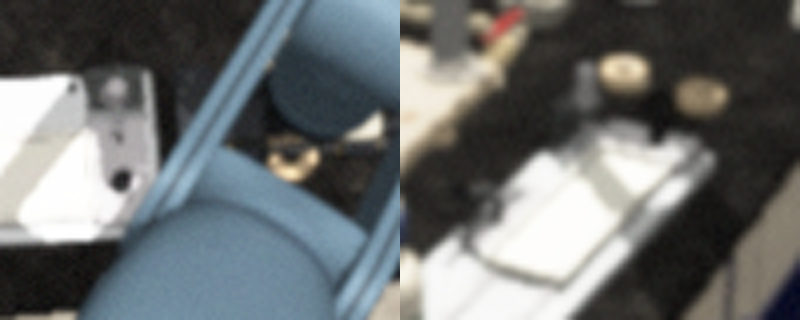

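The pin knob sits in the notch plate at (115,90) on the left half, and the bore at (117,135) is empty. Next is collar b.

>>> drive_tool:
  rows:
    - [8.5, [0.5, 3, -3.1], [0, 0, 0]]
    - [8.5, [0.5, 6, -3.1], [0, 0, 0]]
    - [8.5, [0.5, 9, -3.1], [0, 0, 0]]
    - [8.5, [0.5, 11.5, -3.1], [0, 0, 0]]
    - [8.5, [0.5, 12.3, -3.1], [0, 0, 0]]
    - [8.5, [0.5, 12.5, -3.1], [0, 0, 0]]
    - [8.5, [0.5, 12.5, -3.1], [0, 0, 0]]
    - [4, [0.5, 12.5, -3.1], [0, 0, 0]]
    - [4, [0.5, 12.5, -3.1], [0, 0, 0]]
    - [4, [0.5, 12.5, -3.1], [0, 0, 0]]
    - [4, [0.5, 12.5, -3.1], [0, 0, 0]]
    - [4, [0.5, 12.5, -3.1], [0, 0, 0]]
  squeeze: 20

```text
t: 7.35
position: [457.1, -255.1, 6.5]
tcp_rot: [-1.577, -0.005, -0.045]
force: [-0.2, -0.9, 1.4]
finger_gap: 0.604
```

>>> drive_tool:
  rows:
    - [4, [0, 0.1, 0], [0, 0, 0]]
    - [4, [0, 0.1, 0], [0, 0, 0]]
    - [4, [0, 0.1, 0], [0, 0, 0]]
    - [4, [0, 0.1, 0], [0, 0, 0]]

```text
t: 7.68
position: [457.3, -255.2, 5.8]
tcp_rot: [-1.577, -0.006, -0.045]
force: [-0.4, 0.2, 4.3]
finger_gap: 0.484
```

>>> drive_tool:
  rows:
    - [4, [0, -3, 0], [0, 0, 0]]
    - [4, [0, -6, 0], [0, 0, 0]]
    - [4, [0, -9, 3], [0, 0, 0]]
    - [4, [-0.7, -9, 6], [0, 0, 0]]
    - [4, [-0.7, -9, 10], [0, 0, 0]]
    - [4, [-0.7, -9, 14], [0, 0, 0]]
    - [4, [-0.7, -9, 18], [0, 0, 0]]
    - [4, [-0.7, -9, 21], [0, 0, 0]]
    - [4, [-0.7, -9, 23], [0, 0, 0]]
    - [4, [-0.7, -7, 23], [0, 0, 0]]
    - [4, [-0.7, -5, 23], [0, 0, 0]]
    - [4, [-0.7, -4, 23], [0, 0, 0]]

```text
t: 8.68
position: [459.3, -23.9, 42.7]
tcp_rot: [-1.577, -0.004, -0.044]
force: [-0.3, 0.4, -0.4]
finger_gap: 0.477
```

>>> drive_tool:
  rows:
    - [4, [0, 0.6, 0], [0, 0, 0]]
    - [4, [0, 1.0, 0], [0, 0, 0]]
    - [4, [0, 1.3, 0], [0, 0, 0]]
    - [4, [0, 1.5, 0], [0, 0, 0]]
    - [4, [0, 1.55, 0], [0, 0, 0]]
    - [4, [0, 1.55, 0], [0, 0, 0]]

```text
t: 9.18
position: [459.6, -24.2, 27.9]
tcp_rot: [-1.577, -0.004, -0.044]
force: [-1.3, 0.2, 2.3]
finger_gap: 0.485
```

>>> drive_tool:
  rows:
    - [6.5, [0, 0, 0], [0, 0, 0]]
    - [6.5, [0, 0, 0], [0, 0, 0]]
    - [6.5, [0, 0, 0], [0, 0, 0]]
    - [6.5, [0, -2, 0], [0, 0, 0]]
    - [6.5, [0, -5, 0], [0, 0, 0]]
    - [6.5, [0, -9, 0], [0, 0, 0]]
    - [8.5, [0, -11, -3], [0, 0, 0]]
    - [8.5, [2, -11, -8], [0, 0, 0]]
    - [8.5, [5, -11, -14], [0, 0, 0]]
    - [8.5, [9.3, -11, -20], [0, 0, 0]]
    - [8.5, [9.3, -11, -23.7], [0, 0, 0]]
    - [8.5, [9.3, -11, -23.7], [0, 0, 0]]

```text
t: 10.18
position: [536.2, -248.1, 139.7]
tcp_rot: [-1.577, -0.005, -0.044]
force: [0.2, 0.7, 0.4]
finger_gap: 0.909
```

```bash
python3 - <<'E'
from h import *
f=grab('top');g=grab('side')
print(loc(Rt()[1]).round(1),robot.read_state()['force'].round(1))
a=cv2.cvtColor(f['img'],cv2.COLOR_RGB2BGR);b=cv2.cvtColor(g['img'],cv2.COLOR_RGB2BGR)
A=cv2.resize(a[190:260,210:360],(750,350),interpolation=cv2.INTER_CUBIC)
B=cv2.resize(b[195:250,230:330],(600,330),interpolation=cv2.INTER_CUBIC)[:245]
B=cv2.copyMakeBorder(B,0,0,0,150,0)
cv2.imwrite('pics/m4.png',np.vstack([A,B]))
E
```

```text
[  87.5 -345.9  139.3] [-0.5  0.7  0.7]
```

View pics/m4.png

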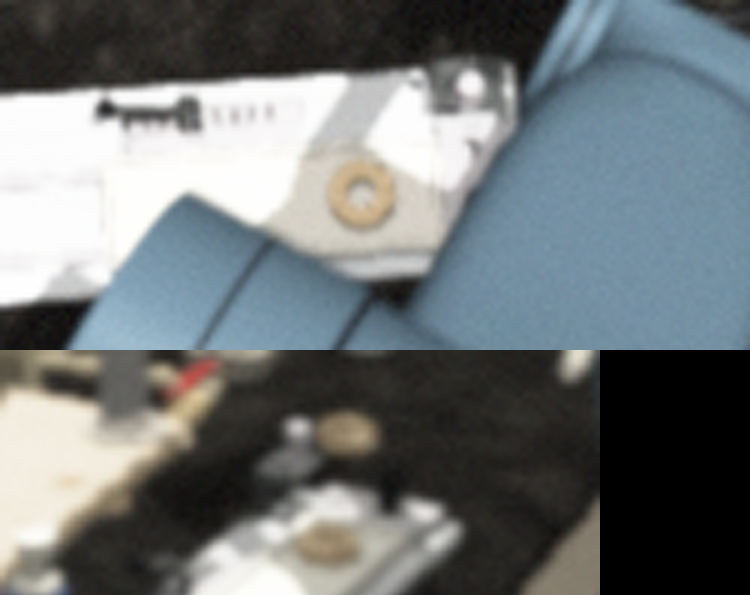

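Collar b lies flat in the tray at (361,194), the pin is upright in the notch at (470,85), and collar a is undisturbed at (347,435) in the side crop.

>>> drive_tool:
  rows:
    - [8.5, [0.6, 0, -1.25], [0, 0, 0]]
    - [8.5, [0.6, 3, -1.25], [0, 0, 0]]
    - [8.5, [0.6, 7, -1.25], [0, 0, 0]]
    - [8.5, [0.6, 11, -1.25], [0, 0, 0]]
    - [8.5, [0.6, 13, -1.25], [0, 0, 0]]
    - [8.5, [0.6, 13.4, -1.25], [0, 0, 0]]
    - [4, [0.6, 13.4, -1.25], [0, 0, 0]]
    - [4, [0.6, 13.4, -1.25], [0, 0, 0]]
    - [4, [0.6, 13.4, -1.25], [0, 0, 0]]
    - [4, [0.6, 13.4, -1.25], [0, 0, 0]]
    - [4, [0.6, 13.4, -1.25], [0, 0, 0]]
    - [4, [0.6, 13.4, -1.25], [0, 0, 0]]

```text
t: 11.28
position: [544.1, -267.0, 6.7]
tcp_rot: [-1.581, -0.009, -0.048]
force: [-0.2, 0.3, 0.8]
finger_gap: 0.535
```

>>> drive_tool:
  rows:
    - [4, [0, 0, 0], [0, 0, 0]]
    - [4, [0, 0, 0], [0, 0, 0]]
    - [4, [0, 0, 0], [0, 0, 0]]
    - [4, [0, 0, 0], [0, 0, 0]]

```text
t: 11.62
position: [544.1, -267.0, 6.7]
tcp_rot: [-1.581, -0.009, -0.048]
force: [0.0, 0.6, 0.4]
finger_gap: 0.482
```

>>> drive_tool:
  rows:
    - [4, [0, -3.5, 0], [0, 0, 0]]
    - [4, [0, -7, 0], [0, 0, 0]]
    - [4, [0, -10.5, 0], [0, 0, 0]]
    - [4, [-2, -11, 3], [0, 0, 0]]
    - [4, [-4, -11, 6.5], [0, 0, 0]]
    - [4, [-6, -11, 10], [0, 0, 0]]
    - [4, [-8, -11, 13.5], [0, 0, 0]]
    - [4, [-9.5, -11, 17], [0, 0, 0]]
    - [4, [-9.5, -11, 21], [0, 0, 0]]
    - [4, [-9.5, -11, 25], [0, 0, 0]]
    - [4, [-9.5, -11, 29], [0, 0, 0]]
    - [4, [-9.5, -11, 33], [0, 0, 0]]

```text
t: 12.62
position: [463.9, 70.1, 112.7]
tcp_rot: [-1.581, -0.009, -0.049]
force: [1.0, -0.5, -1.1]
finger_gap: 0.485
```

>>> drive_tool:
  rows:
    - [4, [0, 2.5, 0], [0, 0, 0]]
    - [4, [0, 5, 0], [0, 0, 0]]
    - [4, [0, 6.8, 0], [0, 0, 0]]
    - [4, [0, 7.6, 0], [0, 0, 0]]
    - [4, [0, 8.1, 0], [0, 0, 0]]
    - [4, [0, 8.4, 0], [0, 0, 0]]
    - [4, [0, 8.45, 0], [0, 0, 0]]
    - [4, [0, 8.45, 0], [0, 0, 0]]

```text
t: 13.28
position: [465.5, 68.8, 29.0]
tcp_rot: [-1.581, -0.011, -0.05]
force: [-0.0, -0.6, -0.2]
finger_gap: 0.489
```

>>> drive_tool:
  rows:
    - [4, [0, 0.1, 0], [0, 0, 0]]
    - [4, [0, 0.15, 0], [0, 0, 0]]
    - [4, [0, 0.15, 0], [0, 0, 0]]
    - [6, [0, 0.1, 0], [0, 0, 0]]
    - [6, [0, 0.1, 0], [0, 0, 0]]
    - [6, [0, 0.1, 0], [0, 0, 0]]
    - [6, [0, -1.5, 0], [0, 0, 0]]
    - [6, [0, -5, 0], [0, 0, 0]]
    - [6, [-1.5, -8, -3], [0, 0, 0]]
    - [4, [-1.5, -8, -10], [0, 0, 0]]
    - [4, [-1.5, -8, -16], [0, 0, 0]]
    - [4, [-1.5, -8, -17], [0, 0, 0]]

```text
t: 14.28
position: [442.2, -83.5, 111.2]
tcp_rot: [-1.582, -0.013, -0.048]
force: [0.8, -0.2, -0.5]
finger_gap: 0.477
```

```bash
python3 - <<'E'
from h import *
f=grab('top');g=grab('side')
print(loc(Rt()[1]).round(1),robot.read_state()['force'].round(1),robot.read_state()['tcp_rot'])
a=cv2.cvtColor(f['img'],cv2.COLOR_RGB2BGR);b=cv2.cvtColor(g['img'],cv2.COLOR_RGB2BGR)
A=cv2.resize(a[190:260,145:325],(800,311),interpolation=cv2.INTER_CUBIC)
B=cv2.resize(b[200:248,225:330],(630,288),interpolation=cv2.INTER_CUBIC)
B=cv2.copyMakeBorder(B,0,0,0,170,0)
cv2.imwrite('pics/m5.png',np.vstack([A,B]))
E
```

```text
[ -13.9 -185.5  111. ] [-0.6  0.4  0.1] [-1.58405601 -0.01321108 -0.05594845]
```

View pics/m5.png

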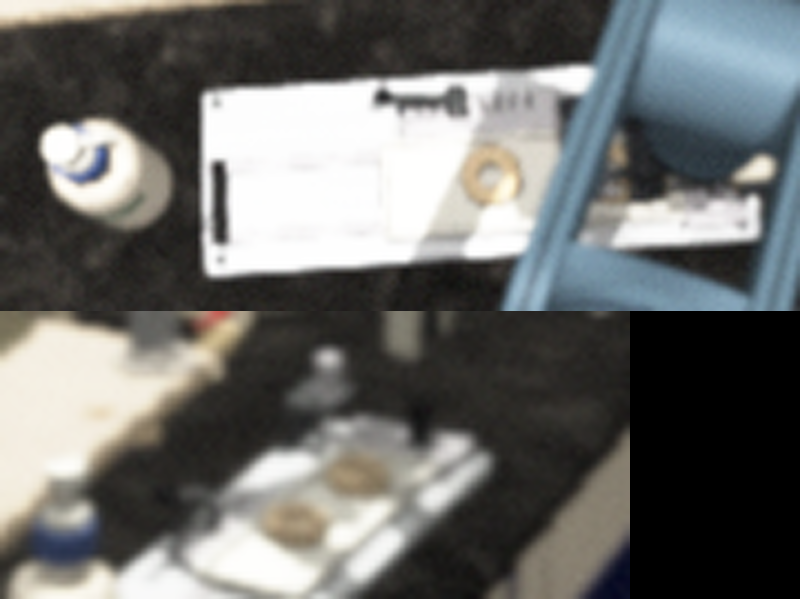

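Both collars lie flat in the tray (side crop (295,523) and (358,473)), and the pin is parked at (328,375). Next I pinch the handle.

>>> drive_tool:
  rows:
    - [4, [0, 0, -1.15], [0.012, -0.01, 0.013]]
    - [4, [0, 3, -1.15], [0.012, -0.01, 0.013]]
    - [4, [0, 5.5, -1.15], [0.012, -0.01, 0.013]]
    - [4, [0, 7, -1.15], [0.012, -0.01, 0.013]]
    - [4, [0, 7.5, -1.15], [0.012, -0.01, 0.013]]
    - [4, [0, 7.5, -1.15], [0.012, -0.01, 0.013]]
    - [1, [0, 7.5, -1.15], [0.012, -0.01, 0.013]]
    - [0.5, [0, 7.5, -1.15], [0.012, -0.01, 0.013]]
    - [0.5, [0, 7.5, -1.15], [0.012, -0.01, 0.013]]
    - [0.5, [0, 7.5, -1.15], [0.012, -0.01, 0.013]]
    - [0.5, [0, 7.5, -1.15], [0.012, -0.01, 0.013]]
  squeeze: 25

```text
t: 15.3
position: [443.9, -100.8, 37.1]
tcp_rot: [-1.573, -0.002, -0.046]
force: [-0.0, -0.0, 4.8]
finger_gap: 0.188
```

>>> drive_tool:
  rows:
    - [0.5, [0, 0, 0.6], [0, 0, 0]]
    - [0.5, [0, 0, 1.5], [0, 0, 0]]
    - [0.5, [0, 0, 2.5], [0, 0, 0]]
    - [0.5, [0, 0, 3.5], [0, 0, 0]]
    - [0.5, [0, 0, 4.5], [0, 0, 0]]
    - [0.5, [0, 0, 5.5], [0, 0, 0]]
    - [0.5, [0, 0, 6.5], [0, 0, 0]]
    - [0.5, [0, 0, 7.5], [0, 0, 0]]
    - [0.5, [0, 0, 8.5], [0, 0, 0]]
    - [0.5, [0, 0, 9.5], [0, 0, 0]]
    - [0.5, [0, 0, 10.4], [0, 0, 0]]
    - [0.5, [0, 0, 10.8], [0, 0, 0]]

```text
t: 16.3
position: [448.6, 7.4, 37.1]
tcp_rot: [-1.575, -0.002, -0.043]
force: [-6.9, -23.7, 4.2]
finger_gap: 0.184
```

>>> drive_tool:
  rows:
    - [0.5, [0, 0, 0.2], [0, 0, 0]]
    - [0.5, [0, 0, 0.3], [0, 0, 0]]
    - [0.5, [0, 0, 0.3], [0, 0, 0]]

```text
t: 16.55
position: [448.6, 7.3, 37.1]
tcp_rot: [-1.582, -0.001, -0.04]
force: [-6.0, -22.5, 1.9]
finger_gap: 0.188
```

>>> drive_tool:
  rows:
    - [3.5, [0, 0, 0], [0, 0, 0]]
    - [3.5, [0, 0, 0], [0, 0, 0]]
    - [3.5, [0, 0, 0], [0, 0, 0]]
    - [3.5, [0, -2, 0], [0, 0, 0]]
    - [3.5, [0, -6, 0], [0, 0, 0]]
    - [3.5, [0, -10, 0], [0, 0, 0]]
    - [0, [0, -14, 0], [0, 0, 0]]
    - [0, [0, -18, 2], [0, 0, 0]]
    - [0, [1, -20, 6], [0, 0, 0]]
    - [0, [2, -20, 10], [0, 0, 0]]
    - [0, [3, -20, 14], [0, 0, 0]]
    - [0, [3, -20, 18], [0, 0, 0]]

```text
t: 17.55
position: [486.7, 187.7, 236.0]
tcp_rot: [-1.58, -0.004, -0.041]
force: [0.8, 0.3, -0.9]
finger_gap: 0.017
```

>>> drive_tool:
  rows:
    - [0, [0, -0.5, 4], [0, 0, 0]]
    - [0, [0, -0.5, 8], [0, 0, 0]]
    - [0, [0, -0.5, 10], [0, 0, 0]]
    - [0, [0, -0.5, 10], [0, 0, 0]]
    - [0, [0, -0.5, 10], [0, 0, 0]]

```text
t: 17.97
position: [489.8, 289.5, 239.3]
tcp_rot: [-1.58, -0.003, -0.037]
force: [-0.3, 0.1, 0.7]
finger_gap: 0.009
```

```bash
python3 - <<'E'
from h import *
f=grab('top');g=grab('side')
print(loc(Rt()[1]).round(1),robot.read_state()['force'].round(1),robot.read_state()['tcp_rot'])
P=cloud(f);L=(P[...,:2]-O)@S['R'];z=P[...,2]
m=(z>183)&(z<200)&(abs(L[...,0]-18)<25)&(abs(L[...,1]-261)<22);print(m.sum(),L[m].mean(0),L[m].min(0),L[m].max(0))
a=cv2.cvtColor(f['img'],cv2.COLOR_RGB2BGR);b=cv2.cvtColor(g['img'],cv2.COLOR_RGB2BGR)
A=cv2.resize(a[190:260,145:325],(800,311),interpolation=cv2.INTER_CUBIC)
B=cv2.resize(b[190:238,225:330],(630,288),interpolation=cv2.INTER_CUBIC)
B=cv2.copyMakeBorder(B,0,0,0,170,0)
cv2.imwrite('pics/m6.png',np.vstack([A,B]))
E
```

```text
[ 17.6 191.6 239.7] [-0.7  0.5 -0.3] [-1.58085762 -0.003295   -0.04032827]
7 [  7.90603498 259.91892299] [  6.24219721 254.34798106] [  9.27574943 267.47507451]
```

View pics/m6.png

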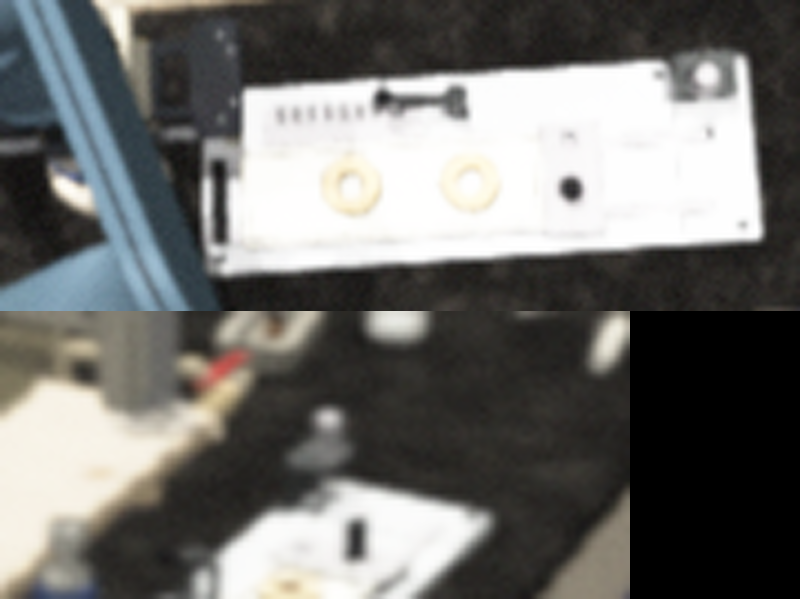

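The tray is fully in against the stop with the pawl down (ball at (383,98)). The collars are flat at (350,183) and (470,183), and the pin is parked. Next is the cap.

>>> drive_tool:
  rows:
    - [0, [0, 0, 4], [0, 0, 0]]
    - [0, [0, 0, 6.9], [0.01, 0, 0]]
    - [0, [0, 0, 6.9], [0.01, 0, 0]]
    - [0, [0, 1, 6.9], [0.01, 0, 0]]
    - [0, [0, 2.5, 6.9], [0.01, 0, 0]]
    - [0, [0, 3.5, 6.9], [0.01, 0, 0]]
    - [0, [0, 4, 6.9], [0.01, 0, 0]]
    - [0, [0, 4.3, 6.9], [0.01, 0, 0]]
    - [0, [0, 4.3, 6.9], [0.01, 0, 0]]

```text
t: 18.82
position: [493.1, 354.9, 195.3]
tcp_rot: [-1.572, -0.002, -0.041]
force: [-0.4, 0.6, 0.9]
finger_gap: 0.002
```

>>> drive_tool:
  rows:
    - [0, [0, 0.2, 0], [0, 0, 0]]
    - [0, [0, 0.4, 0], [0, 0, 0]]
    - [0, [0, 0.5, 0], [0, 0, 0]]
    - [0, [0, 0.6, 0], [0, 0, 0]]
    - [0, [0, 0.6, 0], [0, 0, 0]]

```text
t: 19.23
position: [493.3, 354.9, 189.6]
tcp_rot: [-1.572, -0.003, -0.041]
force: [-0.4, -1.5, 1.6]
finger_gap: 0.008
```

>>> drive_tool:
  rows:
    - [0, [0, 0.2, 0.1], [0, 0, 0]]
    - [0, [0, 0.4, 0.1], [0, 0, 0]]
    - [0, [0, 0.5, 0.1], [0, 0, 0]]
    - [0, [0, 0.6, 0.1], [0, 0, 0]]
    - [0, [0, 0.7, 0.1], [0, 0, 0]]
    - [0, [0, 0.7, 0.1], [0, 0, 0]]

```text
t: 19.73
position: [493.6, 355.9, 182.8]
tcp_rot: [-1.571, -0.004, -0.041]
force: [1.0, -0.3, 5.4]
finger_gap: 0.007
```

>>> drive_tool:
  rows:
    - [0, [0, 0.1, 0], [0, 0, 0]]
    - [0, [0, 0.15, 0], [0, 0, 0]]
    - [0, [0, 0.2, 0], [0, 0, 0]]
    - [0, [0, 0.25, 0], [0, 0, 0]]

```text
t: 20.07
position: [493.7, 356.0, 182.1]
tcp_rot: [-1.571, -0.005, -0.041]
force: [-4.5, -3.6, 16.2]
finger_gap: 0.004
```

>>> drive_tool:
  rows:
    - [0, [0, -1, 0], [0, 0, 0]]
    - [0, [0, -2.5, 0], [0, 0, 0]]
    - [0, [0, -5, 0], [0, 0, 0]]
    - [0, [0, -6, 0], [0, 0, 0]]
    - [0, [-3, -6, -4], [0, 0, 0]]
    - [0, [-6, -6, -8], [0, 0, 0]]
    - [0, [-6, -6, -12], [0, 0, 0]]
    - [3, [-6, -6, -16], [0, 0, 0]]
    - [3, [-6, -6, -20], [0, 0, 0]]
    - [3, [-6, -6, -24], [0, 0, 0]]
    - [3, [-6, -6, -28], [0, 0, 0]]
    - [3, [-6, -6, -32], [0, 0, 0]]

```text
t: 21.07
position: [419.6, 41.5, 241.6]
tcp_rot: [-1.57, -0.005, -0.04]
force: [1.1, -0.2, 0.2]
finger_gap: 0.302
```

```bash
python3 - <<'E'
from h import *
f=grab('top');g=grab('side')
s=robot.read_state();print(loc(Rt()[1]).round(1),s['force'].round(1),s['tcp_rot'],s['qpos'].round(2))
for h,n in((f,'top'),(g,'side')):
    P=cloud(h);L=(P[...,:2]-O)@S['R'];z=P[...,2];d=h['img'].max(-1)
    m=(z>60)&(z<85)&(abs(L[...,0]-65)<20)&(abs(L[...,1]-50)<14)
    print(n,m.sum(),np.c_[L[m],z[m]].mean(0).round(1),np.c_[L[m],z[m]].min(0).round(1),np.c_[L[m],z[m]].max(0).round(1))
    for x in([65,50.5,70],[18,261,190]): print(proj(h,wor(x)).round(1))
a=cv2.cvtColor(f['img'],cv2.COLOR_RGB2BGR);b=cv2.cvtColor(g['img'],cv2.COLOR_RGB2BGR)
A=cv2.resize(a[190:230,215:265],(500,400),interpolation=cv2.INTER_CUBIC)
B=cv2.resize(b[215:255,235:265],(300,400),interpolation=cv2.INTER_CUBIC)
cv2.imwrite('pics/m7.png',np.hstack([A,B]))
E
```

```text
[-41.6 -61.2 241.5] [-0.3  0.2  1.2] [-1.57280281 -0.00467507 -0.04932903] [-0.18  0.    1.78 -0.    1.36 -1.7 ]<stdin>:7: RuntimeWarning: Mean of empty slice.
  ret = um.true_divide(
Traceback (most recent call last):
ValueError: zero-size array to reduction operation minimum which has no identity
```

>>> drive_tool:
  rows:
    - [4, [0, 0, -4], [0, 0.12, 0]]
    - [4, [0, 0, -8], [0, 0.24, 0]]
    - [4, [0, 0, -12], [0, 0.36, 0]]
    - [4, [0, 0, -16], [0, 0.48, 0]]
    - [4, [0, 0, -20], [0, 0.6, 0]]
    - [4, [0, 0, -20], [0, 0.72, 0]]
    - [4, [0, 0, -20], [0, 0.84, 0]]
    - [4, [0, 0, -20], [0, 0.96, 0]]
    - [4, [0, 0, -20], [0, 1.08, 0]]
    - [4, [0, 0, -20], [0, 1.2, 0]]
    - [4, [0, 0, -20], [0, 1.32, 0]]
    - [4, [0, 0, -20], [0, 1.44, 0]]

```text
t: 22.17
position: [410.9, -161.3, 241.4]
tcp_rot: [-1.567, -0.001, -1.495]
force: [0.0, -0.7, 0.3]
finger_gap: 0.432
```

```bash
cat >pawl.py <<'E'
from h import *
f=grab('top');g=grab('side')
s=robot.read_state();print(loc(Rt()[1]).round(1),s['force'].round(1),s['tcp_rot'],s['qpos'].round(2))
for h,n in((f,'top'),(g,'side')):
    P=cloud(h);L=(P[...,:2]-O)@S['R'];z=P[...,2]
    m=(z>60)&(z<85)&(abs(L[...,0]-65)<20)&(abs(L[...,1]-50)<14)
    if m.any(): print(n,m.sum(),np.c_[L[m],z[m]].mean(0).round(1),np.c_[L[m],z[m]].min(0).round(1),np.c_[L[m],z[m]].max(0).round(1))
    for x in([65,50.5,70],[18,261,190]): print(proj(h,wor(x)).round(1))
a=cv2.cvtColor(f['img'],cv2.COLOR_RGB2BGR);b=cv2.cvtColor(g['img'],cv2.COLOR_RGB2BGR)
A=cv2.resize(a[190:230,215:265],(500,400),interpolation=cv2.INTER_CUBIC)
B=cv2.resize(b[215:255,235:265],(300,400),interpolation=cv2.INTER_CUBIC)
cv2.imwrite('pics/m7.png',np.hstack([A,B]))
E
python3 pawl.py
```

```text
[ -42.7 -260.2  241.4] [-0.2  0.1  0.5] [-1.56668579 -0.00160819 -1.48976618] [-0.63  0.04  1.74  0.    1.36 -0.71]
top 22 [64.3 47.5 75.4] [58.3 36.2 65.9] [70.3 56.4 83.5]
[230.7 210.7]
[158.3 222.1]
side 13 [58.  50.7 70.1] [52.1 42.9 61.3] [69.7 59.  77.6]
[251.1 230. ]
[234.6 224.6]
```

View pics/m7.png

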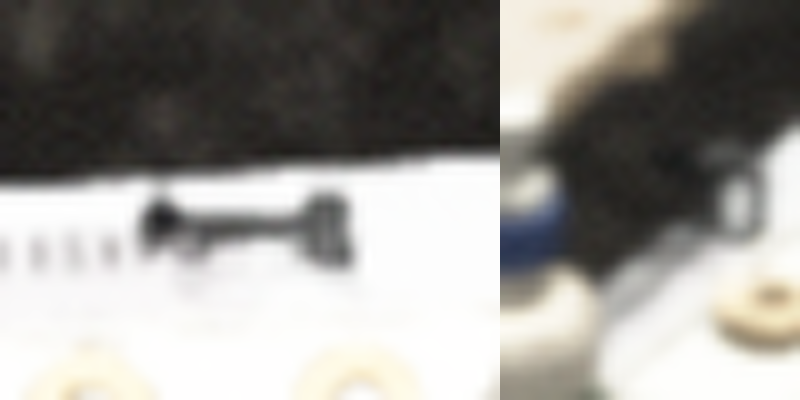

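```bash
python3 - <<'E'
from h import *
for n in('top','side'):
    f=load(n);P=cloud(f);L=(P[...,:2]-O)@S['R'];z=P[...,2]
    for y0 in range(-120,140,40):
        m=(L[...,1]>y0)&(L[...,1]<y0+40)&(z>60)&(L[...,0]>90)&(L[...,0]<400)&(f['z_map']>0)
        if m.sum()>5: print(n,y0,m.sum(),'minx',np.percentile(L[m][:,0],[1,10]).round(), 'z of nearest',z[m][np.argsort(L[m][:,0])[:8]].round())
E
```

```text
top -120 2994 minx [167. 173.] z of nearest [584. 561. 597. 593. 593. 594. 544. 545.]
top -80 3055 minx [165. 171.] z of nearest [597. 576. 546. 584. 569. 593. 593. 543.]
top -40 3140 minx [165. 170.] z of nearest [547. 542. 545. 545. 540. 545. 547. 540.]
top 0 3189 minx [164. 168.] z of nearest [546. 572. 544. 543. 349. 354. 566. 344.]
top 40 3274 minx [163. 167.] z of nearest [542. 542. 540. 541. 546. 543. 542. 542.]
top 80 3342 minx [161. 165.] z of nearest [540. 544. 539. 547. 543. 545. 546. 542.]
top 120 3437 minx [158. 163.] z of nearest [548. 544. 544. 544. 541. 544. 547. 573.]
side -120 835 minx [160. 167.] z of nearest [575. 577. 546. 547. 552. 342. 566. 581.]
side -80 978 minx [159. 167.] z of nearest [556. 543. 557. 584. 562. 569. 593. 341.]
side -40 863 minx [158. 164.] z of nearest [598. 567. 576. 544. 554. 574. 340. 564.]
side 0 901 minx [158. 163.] z of nearest [541. 553. 562. 563. 574. 539. 342. 340.]
side 40 876 minx [156. 162.] z of nearest [564. 560. 344. 555. 546. 582. 541. 558.]
side 80 945 minx [155. 160.] z of nearest [560. 538. 340. 565. 556. 543. 349. 572.]
side 120 1255 minx [153. 159.] z of nearest [557. 582. 565. 341. 544. 583. 553. 542.]
```

>>> drive_tool:
  rows:
    - [4.5, [0, 0, 0], [0, 0.12, 0]]
    - [4.5, [-3, 0, 3], [0, 0.12, 0]]
    - [4.5, [-7, 0, 5], [0, 0.12, 0]]
    - [4.5, [-11, 0, 7], [0, 0.12, 0]]
    - [4.5, [-15, 0, 9], [0, 0.12, 0]]
    - [4.5, [-19, 0, 11], [0, 0.12, 0]]
    - [4.5, [-23, 0, 12], [0, 0.12, 0]]
    - [4.5, [-26, 0, 13], [0, 0.12, 0]]
    - [4.5, [-26, 0, 13], [0, 0.12, 0]]

```text
t: 23.02
position: [519.7, 115.6, 241.0]
tcp_rot: [-1.567, 0.003, -1.599]
force: [-0.3, 0.6, 0.0]
finger_gap: 0.486
```

>>> drive_tool:
  rows:
    - [5, [-1.5, 3, 0.5], [0, 0.014, 0]]
    - [5, [-3, 7, 1], [0, 0.014, 0]]
    - [5, [-3, 11, 1], [0, 0.014, 0]]
    - [5, [-3, 14, 1], [0, 0.014, 0]]
    - [5, [-3, 16.5, 1], [0, 0.014, 0]]
    - [5, [-3, 17.7, 1], [0, 0.014, 0]]
    - [5, [-3, 18.1, 1], [0, 0.014, 0]]
    - [5, [-3, 18.1, 1], [0, 0.014, 0]]

```text
t: 23.68
position: [530.3, 145.9, 58.9]
tcp_rot: [-1.57, 0.002, -1.611]
force: [1.6, 0.4, 0.5]
finger_gap: 0.539
```

>>> drive_tool:
  rows:
    - [3, [0, 0, 0], [0, 0, 0]]
    - [1, [0, 0, 0], [0, 0, 0]]
    - [0.5, [0, 0, 0], [0, 0, 0]]
    - [0.5, [0, 0, 0], [0, 0, 0]]
    - [0.5, [0, 0, 0], [0, 0, 0]]
    - [0.5, [0, 0, 0], [0, 0, 0]]
  squeeze: 20

```text
t: 24.18
position: [530.7, 146.0, 59.4]
tcp_rot: [-1.568, 0.003, -1.611]
force: [2.5, 0.1, 1.6]
finger_gap: 0.16
```

```bash
python3 - <<'E'
from h import *
s=robot.read_state();print(loc(Rt()[1]).round(1),s['force'].round(1),s['tcp_rot'],s['qpos'].round(2),s['finger_gap']*93)
E
```

```text
[64.  52.  59.4] [2.5 0.1 1.6] [-1.56828215  0.00265469 -1.61060752] [0.06 0.41 1.74 0.   0.99 0.1 ] 14.861978008529396
```

>>> drive_tool:
  rows:
    - [0.5, [0.25, -0.5, 0], [0, 0, 0]]
    - [0.5, [0.53, -0.91, 0], [0, 0, 0]]
    - [0.5, [1.0, -1.5, 0], [0, 0, 0]]
    - [0.5, [1.58, -2.06, 0], [0, 0, 0]]
    - [0.5, [2.9, -2.9, 0], [0, 0, 0]]
    - [0.5, [4.4, -3.37, 0], [0, 0, 0]]
    - [0.5, [5.96, -3.44, 0], [0, 0, 0]]
    - [0.5, [7.49, -3.1, 0], [0, 0, 0]]
    - [0.5, [8.88, -2.37, 0], [0, 0, 0]]
    - [0.5, [9.68, -1.71, 0], [0, 0, 0]]
    - [0.5, [10.04, -1.32, 0], [0, 0, 0]]
    - [0.5, [10.04, -1.32, 0], [0, 0, 0]]

```text
t: 25.18
position: [526.4, 43.9, 72.6]
tcp_rot: [-1.569, 0.002, -1.612]
force: [-1.8, -4.2, 4.2]
finger_gap: 0.158
```

>>> drive_tool:
  rows:
    - [3, [0, 0, 0], [0, 0, 0]]
    - [4, [0, 0, 0], [0, 0, 0]]
    - [4, [0, 0, 0], [0, 0, 0]]
    - [4, [0, -2, 0], [0, 0, 0]]
    - [4, [0, -5, 0], [0, 0, 0]]
    - [4, [0, -8, 0], [0, 0, 0]]
    - [4, [1, -8, -3], [0, 0, 0]]
    - [4, [3, -8, -6], [0, 0, 0]]
    - [4, [6, -8, -10], [0, 0, 0]]
    - [4, [10, -8, -14], [0, 0, 0]]
    - [4, [12, -8, -18], [0, 0, 0]]
    - [4, [12, -8, -18], [0, 0, 0]]

```text
t: 26.18
position: [338.6, -69.0, 151.7]
tcp_rot: [-1.57, 0.002, -1.611]
force: [-0.9, -0.9, 0.7]
finger_gap: 0.429
```

```bash
python3 - <<'E'
from h import *
f=grab('top');g=grab('side')
s=robot.read_state();print(loc(Rt()[1]).round(1),s['force'].round(1),s['tcp_rot'])
a=cv2.cvtColor(f['img'],cv2.COLOR_RGB2BGR);b=cv2.cvtColor(g['img'],cv2.COLOR_RGB2BGR)
A=cv2.resize(a[190:260,145:325],(800,311),interpolation=cv2.INTER_CUBIC)
B=cv2.resize(b[190:238,225:330],(630,288),interpolation=cv2.INTER_CUBIC)
B=cv2.copyMakeBorder(B,0,0,0,170,0)
cv2.imwrite('pics/m8.png',np.vstack([A,B]))
E
```

```text
[-118.7 -171.2  151.9] [1.5 0.1 0.3] [-1.56990327e+00  1.52357145e-03 -1.61483886e+00]
```

View pics/m8.png

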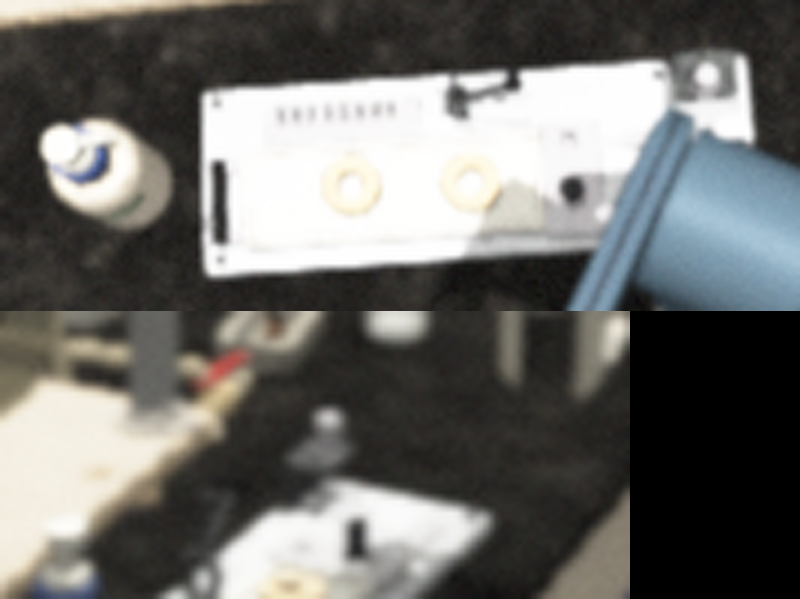

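The pawl lies over on its released side (ball at (513,80)). The tray is still in, both collars are flat, and the pin is parked. Next I pinch the handle at (572,188).

>>> drive_tool:
  rows:
    - [4, [-2.5, 0, 3.5], [0, 0, 0]]
    - [4, [-5.5, 0, 7], [0, 0, 0]]
    - [4, [-8.1, 0, 10.5], [0, 0, 0]]
    - [4, [-8.1, 0, 10.5], [0, 0, 0]]
    - [4, [-8.1, 3, 10.5], [0, 0, 0]]
    - [4, [-8.1, 6, 10.5], [0, 0, 0]]
    - [4, [-8.1, 9, 10.5], [0, 0, 0]]
    - [4, [-8.1, 11, 10.5], [0, 0, 0]]
    - [4, [-8.1, 11.5, 10.5], [0, 0, 0]]
    - [4, [-8.1, 11.5, 10.5], [0, 0, 0]]

```text
t: 27.12
position: [446.3, 8.0, 35.8]
tcp_rot: [-1.573, 0.002, -1.614]
force: [-0.0, -0.2, 0.3]
finger_gap: 0.431
```

>>> drive_tool:
  rows:
    - [2, [0, 0, 0], [0, 0, 0]]
    - [0.5, [0, 0, 0], [0, 0, 0]]
    - [0.5, [0, 0, 0], [0, 0, 0]]
    - [0.5, [0, 0, 0], [0, 0, 0]]
    - [0.5, [0, 0, 0], [0, 0, 0]]
    - [0.5, [0, 0, 0], [0, 0, 0]]
  squeeze: 30

```text
t: 27.62
position: [447.8, 7.7, 36.9]
tcp_rot: [-1.57, 0.002, -1.614]
force: [1.9, 0.3, 6.5]
finger_gap: 0.187
```

Gripped; now I draw it home.

>>> drive_tool:
  rows:
    - [0.5, [0.5, 0, 0], [0, 0, 0]]
    - [0.5, [1.4, 0, 0], [0, 0, 0]]
    - [0.5, [2.4, 0, 0], [0, 0, 0]]
    - [0.5, [3.4, 0, 0], [0, 0, 0]]
    - [0.5, [4.4, 0, 0], [0, 0, 0]]
    - [0.5, [5.4, 0, 0], [0, 0, 0]]
    - [0.5, [6.4, 0, 0], [0, 0, 0]]
    - [0.5, [7.4, 0, 0], [0, 0, 0]]
    - [0.5, [8.4, 0, 0], [0, 0, 0]]
    - [0.5, [9.4, 0, 0], [0, 0, 0]]
    - [0.5, [10.4, 0, 0], [0, 0, 0]]
    - [0.5, [10.8, 0, 0], [0, 0, 0]]

```text
t: 28.62
position: [443.1, -102.0, 36.9]
tcp_rot: [-1.57, 0.001, -1.615]
force: [0.6, 1.4, 5.3]
finger_gap: 0.185
```

>>> drive_tool:
  rows:
    - [0.5, [0.2, 0, 0], [0, 0, 0]]
    - [0.5, [0.3, 0, 0], [0, 0, 0]]
    - [0.5, [0.3, 0, 0], [0, 0, 0]]

```text
t: 28.87
position: [443.0, -102.3, 36.8]
tcp_rot: [-1.57, 0.007, -1.617]
force: [4.7, 16.3, 7.8]
finger_gap: 0.187
```

>>> drive_tool:
  rows:
    - [4, [0, 0, 0], [0, 0, 0]]
    - [4, [0, 0, 0], [0, 0, 0]]
    - [4, [0, 0, 0], [0, 0, 0]]
    - [4, [0, -3, 0], [0, 0, 0]]
    - [4, [0, -7, 0], [0, 0, 0]]
    - [4, [0, -11, 0], [0, 0, 0]]
    - [4.5, [-3, -12, 0], [0, 0, 0]]
    - [4.5, [-6.5, -12, 2], [0, 0, 0]]
    - [4.5, [-10, -12, 4], [0, 0, 0]]
    - [4.5, [-13, -12, 6], [0, 0, 0]]
    - [4.5, [-15, -12, 7.7], [0, 0, 0]]
    - [4.5, [-15, -12, 7.7], [0, 0, 0]]

```text
t: 29.87
position: [529.2, 45.7, 157.8]
tcp_rot: [-1.568, 0.008, -1.614]
force: [-0.2, -0.3, -0.5]
finger_gap: 0.485
```

```bash
python3 - <<'E'
from h import *
g=grab('side')
s=robot.read_state();print(loc(Rt()[1]).round(1),s['force'].round(1),s['tcp_rot'])
b=cv2.cvtColor(g['img'],cv2.COLOR_RGB2BGR)
cv2.imwrite('pics/m9.png',cv2.resize(b[185:255,225:330],(800,533),interpolation=cv2.INTER_CUBIC))
E
```

```text
[ 65.1 -49.9 157.4] [-0.5 -0.7 -0.1] [-1.57042478  0.00661048 -1.61411404]
```

View pics/m9.png

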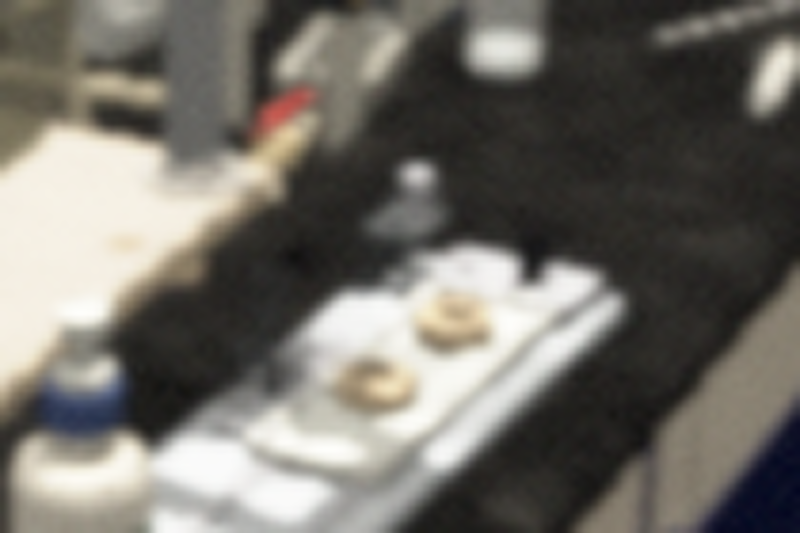

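The tray is home, both collars are flat on it at (378,383) and (455,320), and the pin is parked at (417,185). Now I pinch the ball and flip the pawl back.

>>> drive_tool:
  rows:
    - [4.5, [0, 3, -0.1], [0, 0, 0]]
    - [4.5, [0, 6, -0.1], [0, 0, 0]]
    - [4.5, [0, 8, -0.1], [0, 0, 0]]
    - [4.5, [0, 8.5, -0.1], [0, 0, 0]]
    - [4.5, [0, 8.5, -0.1], [0, 0, 0]]
    - [1, [0, 8.5, -0.1], [0, 0, 0]]
    - [0.5, [0, 8.5, -0.1], [0, 0, 0]]
    - [0.5, [0, 8.5, -0.1], [0, 0, 0]]
    - [0.5, [0, 8.5, -0.1], [0, 0, 0]]
    - [0.5, [0, 8.5, -0.1], [0, 0, 0]]
    - [0.5, [0, 8.5, -0.1], [0, 0, 0]]
  squeeze: 20

```text
t: 30.83
position: [526.5, 44.6, 73.2]
tcp_rot: [-1.57, 0.006, -1.614]
force: [-2.2, -1.0, 5.6]
finger_gap: 0.157
```

>>> drive_tool:
  rows:
    - [0.5, [-0.33, -0.35, 0], [0, 0, 0]]
    - [0.5, [-1.13, -1.02, 0], [0, 0, 0]]
    - [0.5, [-2.52, -1.75, 0], [0, 0, 0]]
    - [0.5, [-4.05, -2.09, 0], [0, 0, 0]]
    - [0.5, [-5.61, -2.02, 0], [0, 0, 0]]
    - [0.5, [-7.11, -1.55, 0], [0, 0, 0]]
    - [0.5, [-8.43, -0.71, 0], [0, 0, 0]]
    - [0.5, [-9.48, 0.45, 0], [0, 0, 0]]
    - [0.5, [-9.92, 1.17, 0], [0, 0, 0]]
    - [0.5, [-10.01, 1.35, 0], [0, 0, 0]]
    - [0.5, [-10.01, 1.35, 0], [0, 0, 0]]

```text
t: 31.75
position: [530.9, 146.3, 60.0]
tcp_rot: [-1.57, 0.008, -1.613]
force: [-2.1, 7.2, 3.3]
finger_gap: 0.154
```

>>> drive_tool:
  rows:
    - [3, [0, 0, 0], [0, 0, 0]]
    - [4.5, [0, 0, 0], [0, 0, 0]]
    - [4.5, [0, 0, 0], [0, 0, 0]]
    - [4.5, [0, -2, 0], [0, 0, 0]]
    - [4.5, [0, -5, 0], [0, 0, 0]]
    - [4.5, [0, -9, 0], [0, 0, 0]]
    - [4.5, [2, -12, -4], [0, 0, 0]]
    - [4.5, [4, -14, -8], [0, 0, 0]]
    - [4.5, [8, -14, -12], [0, 0, 0]]
    - [4.5, [12, -14, -15], [0, 0, 0]]
    - [4.5, [16, -14, -18], [0, 0, 0]]
    - [4.5, [20, -14, -18], [0, 0, 0]]

```text
t: 32.75
position: [356.2, -9.2, 198.0]
tcp_rot: [-1.57, 0.008, -1.611]
force: [-0.2, -0.4, 0.6]
finger_gap: 0.483
```

```bash
python3 - <<'E'
from h import *
f=grab('top');g=grab('side')
s=robot.read_state();print(loc(Rt()[1]).round(1),s['force'].round(1),s['qd'].round(3))
a=cv2.cvtColor(f['img'],cv2.COLOR_RGB2BGR);b=cv2.cvtColor(g['img'],cv2.COLOR_RGB2BGR)
A=cv2.resize(a[190:260,145:325],(800,311),interpolation=cv2.INTER_CUBIC)
B=cv2.resize(b[200:248,225:330],(630,288),interpolation=cv2.INTER_CUBIC)
B=cv2.copyMakeBorder(B,0,0,0,170,0)
cv2.imwrite('pics/m10.png',np.vstack([A,B]))
E
```

```text
[-102.6 -115.5  198.3] [ 0.3 -0.2 -0. ] [ 0.114  0.04  -0.045  0.059 -0.012  0.121]
```

View pics/m10.png

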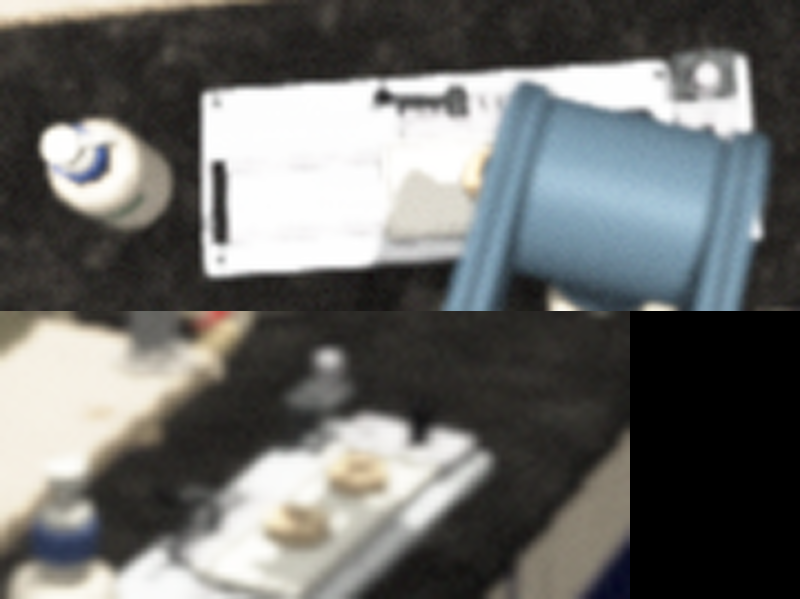

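The pawl is down again (ball at (383,98), as at the start). The tray is home, the collars are flat at (297,522) and (358,470) in the side crop, the pin is parked, and the cap is up. I'll let everything settle and hand in.

>>> drive_tool:
  rows:
    - [4.5, [0, -1, 0], [0, 0, 0]]
    - [4.5, [0, -1, 0], [0, 0, 0]]
    - [4.5, [0, -1, 0], [0, 0, 0]]
    - [4.5, [0, -1, 0], [0, 0, 0]]

```text
t: 33.18
position: [357.4, -13.8, 208.0]
tcp_rot: [-1.57, 0.005, -1.621]
force: [0.2, -0.1, -0.6]
finger_gap: 0.482
```

```bash
python3 - <<'E'
from h import *
g0=load('side')['img'].astype(int);g=grab('side')['img'].astype(int)
print(abs(g-g0)[200:248,225:330].mean())
print(robot.finish_job())
E
```

```text
1.8474867724867725
the job is handed in; nothing more can be done
None
```

I ran the whole sequence and handed the job in at about 33 s. The hand-in gave no verdict, so what follows comes from my own pictures and force readings.

**What I did**
1. I parked the pin in the notch.
2. I laid the two collars that were there on the tray, found in the first top view.
3. I pushed the tray in to its hard stop (about 23 N) with the pawl down.
4. I pressed the cap to its stop (16 N) and let it up.
5. I flipped the pawl over to its released side and drew the tray back to its home stop (16 N).
6. I flipped the pawl down again.

**Last checks**
- **Final pictures:** the pawl ball and the tray end are where they were at the start. Both collars lie flat on the tray, the pin stands in the notch and the cap is up.
- **Robot and collars:** the arm is clear of everything, and I saw no collar knocked aside.
- **Not measured:** the joint values themselves (carriage, pawl, cap). I judged them from the stops, forces and pictures. The beaker, syringe and timer were not measured either, but the arm never went near them.
- **Agreement:** no check failed. Camera and arm positions agreed to about 2–3 mm, except for the pawl ball in the side view, which read about 6 mm off. The grasps closed at the expected widths.

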